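Hang up the checked basket, then show the vase's foot to the inspection camera

ROBOT

A 6-joint arm with a two-finger parallel gripper is mounted at the origin on the work surface. World frame = base frame: x ahead of the robot, y to its left, z up, the work surface at z = 0. Lengths are in m, angles in rad, forces in N, time in s.
With the tool pointing down it reaches from about 0.35 to 0.975 m from the base axis. Payload 4.9 kg.
Tool frame: the origin (TCP) lies at the very end of the fingers, on their centre line; the grasp point (between the pads) lies 19 mm behind it; z points along the fingers, y is the direction in which the jaws open and shut (so a half turn about z gives the same grasp; the last joint's range is limited). The gripper opens to 85 mm and grips with 20 to 120 N. Pads are 22 mm wide; open, the fingers measure 114 mm over their backs; the gripper's body (76 mm by 85 mm) begins 54 mm behind the grasp point. The pads swing forward as they close: fully open they stand 13 mm farther back than shut.
Start: joints at [-1.254, 0.053, 1.613, -0, 1.476, -0.119], TCP at [0.264, -0.567, 0.231] pointing down, gripper open.
Joint ranges: [-3.01, 3.01], [-1.01, 2.22], [0.06, 2.58], [-1.02, 4.17], [0.09, 2.62], [-3.14, 3.14]. Speed limits (rad/s): [2.57, 2.57, 3.14, 3.14, 3.14, 3.14].

INTERFACE

Orientations are given as a unit quaternion [w, x, y, z].
In Python, from plant import monitor, eyes, manip gives the robot as it stands.
- The arm moves only by the tool step_arm, never from a script. Its argument "motion" is a list of rows, each a list of 7 numbers: the shift along the world's x, y, z scaled (see below), then the turn, a rotation vector about the world's x, y, z scaled (see below), then the closure in counts, from 0 (fully open) to 255 (shut). In form: [[x, y, z, ax, ay, az, grip], ...]. A call has 1 to 10 rows; each row is the pose to reach, as a shift and turn from the pose commanded when the call began; what a row does not reach only later rows make up. The controller multiplies each number of a shift by 0.5 m and each number of a turn by 1.5 rad. A row lasts 1/10 s, in which the tool goes at most 50 mm and 8.59 degrees, less where a joint would pass 70% of its speed; a pose out of reach is approached as far as the arm can. A call with a number of a shift or a turn outside -1 to 1 is refused whole. A call with a gripper value outside its range is refused whole. The fingers move at their own pace and stop on an object; the grip force is fixed at half the most. Time passes only in rows, so rows that repeat a pose let the fingers close. It gives the time, the measured TCP pose, the force and the opening at its end, in the units of the state.
- monitor.state(): the state, without advancing time (a new reading comes with each control period).
- eyes.grab_frame(name): name is "side" or "top" or "wrist"; returns a dict with "pixels" (420x560x3 uint8, red, green, blue), "mtx" (3x3 intrinsics, pixels), "rvec" (rotation vector, rad) and "tvec" (3), from world to camera coordinates, as OpenCV has them; the wrist camera has in their place "hand_eye" (4x4, takes a point from camera to tool coordinates, whose origin is the TCP and whose axes are the flange's). Camera axes: x right, y down, z forward; pixel columns grow to the right and rows downward; lengths in m; the calibration is good to about 2 mm. The wrist camera is an equidistant fisheye: a pixel r from the principal point sees the ray r / f radians off the axis. A picture is of the moment at which its call begins: read the wrist's pose just before it. There is no depth.
- manip.job_done(): hands the job in, once; it reports no verdict.
Trained networks look in the newest picture that a camera, given by its name, has taken for a name from the list of things; names that differ only in an ending like _2 or _b are one class to them, and where a whole thing is asked for, a point or a joint stands for the part that bears it (a point fixed in the world has none). Each returns a list of dicts, best first, with "p" (0 to 1); they miss things now and then, are a little off and sometimes report something else, mostly with a low value. They report only what shows in the picture. A call takes as long as a camera call. They do not tell look-alikes from the thing itself.
- eyes.look_for(name, camera): "box" ([centre column, centre row, width, height] in pixels, round what is visible of it).
- eyes.pinpoint(name, camera): "uv" ([column, row] in pixels: a listed point, or the origin of a listed thing).
The state is a dict: "time": time; "joint_pos": joint angles; "joint_vel": joint speeds; "joint_efforts": joint torques, N m; "tool_pos": TCP position; "tool_rot": TCP orientation; "contact_force": force on the tool from outside, world axes, zero at the start; "ft_torque": the same for the moment, N m; "gripper_width": opening from 0.0 (shut) to 1.0 (fully open).
Only numpy, scipy, OpenCV 4.12 (cv2) and the standard library are available. Lean on these libraries where they do the work, as an engineer would, in place of code of your own. Each camera call takes 0.05 s, during which the arm holds its last target.

TASK

We are checking the feet of the fired pots: the green basket on the turntable is done and stands in the way, so first hang it by the middle of its handle on the stand's hook and leave it hanging free. Then take the cream bud vase with the blue neck off the ware board and hold it up in the air with its bare foot squarely facing the lens of the tilted camera, centred and about 12 cm away, and finish while still holding it there, steady. Do not touch the camera, and leave the other pots and things where they stand.

Things in the scene. Friction and masses are not known exactly. Their poses are not given: they have to be found in the camera images.
- basket: Loose green ceramic basket on the turntable, 0.3 kg. Origin: centre of underside, z up. Open box 80 (x) x 124 (y) x 46 mm high. Cream arched handle, a 12 mm round bar in its y-z plane; centre line: legs at y = -56 and +56 mm up to z = 95, then to y = 40 (-40), z = 119, then straight to the crown at y = 0, z = 130 mm. 78 mm free height between rim and crown.
- basket_handle (a point): Crown of the basket's handle (centre of the bar at its highest point); axes as basket, the bar runs along y, sloping down 15 degrees to either side.
- stand: Fixed display stand: wooden foot 150 x 120 x 14 mm, steel post 14 mm thick, 218 mm tall at its x = +72 mm, with one hook. Origin on the table under the hook's seat. Hook: 9 mm round rod from the post along its -x, dipping gently to the seat at x = 0 (rod top 204.5 mm above the table), then rising to a tip at x = -44 mm, top 229 mm high. Open above.
- hook_seat (a point): Top of the rod at the hook's lowest point, the seat where the handle is to rest across the rod; axes as stand (rod along x, tip towards -x).
- vase: Loose bud vase, 0.2 kg, axis = its z, origin at the centre of its foot. 124 mm tall: bare terracotta foot 46 mm in diameter, cream body up to 68 mm in diameter (26 to 42 mm up), shoulder up to 70 mm, then a straight blue neck 27 mm in diameter from 70 to 124 mm. Stands upright in one of three places on the ware board.
- vase_foot (a point): Centre of the vase's foot (underside); axes as vase, z towards the neck.
- vase_neck (a point): Point on the vase's axis in its neck, 102 mm above the foot.
- camera: Fixed inspection camera on a black mini tripod (feet on a circle of 62 mm radius); origin on the table under it. Round grey and black head, 52 mm in diameter, tilted in a fork 80 mm above the table, looking up and towards the robot's side, about 29 to 41 degrees off vertical; highest point about 130 mm above the table.
- lens (a point): Centre of the camera's front glass. Its z axis is the optical axis, pointing out of the lens to what the camera sees (up and towards the camera's own -x side).
- wheel: Fixed banding wheel (potter's turntable) between the camera and the robot: dark foot, aluminium disc of 170 mm diameter, its top 60 mm above the table; the disc turns with light friction. Origin on the table under its axis.
- board: Fixed wooden ware board 350 mm along its x, 120 mm along its y, top 20 mm above the table, with three pots in a row along its x, about 115 mm apart. Origin on the table under its centre.
- tree: Bystander: grey clay fir tree, 74 mm diameter at the base, 134 mm tall, on the ware board.
- mug: Bystander: dark blue-grey mug, 72 mm diameter, 78 mm high, handle towards its +y, on the ware board.
- rolling_pin: Bystander: red rolling pin with wooden handles, 380 mm long, 48 mm diameter, lying on the table to one side.
- slip_bowl: Bystander: black plastic bowl, 110 mm diameter, 50 mm high.
- glaze_jar: Bystander: white jar with blue lid, 68 mm diameter, 90 mm high.
- brush: Bystander: a brush lying on the table.
Mind the look-alikes: they are no part of the job. What is shaped like the basket but purple or red is not meant.

How it is judged:
By the outcome, as a careful person would: the job done as asked, in the order asked, and still so for the second after the job is handed in, while the arm keeps its last pose, push and grip.
It also fails if it takes over 64 s, if anything falls off the work surface, if the arm or the gripper's body presses on something with over 40 N, if the wrist force passes 120 N, or if a joint passes its speed limit or range.

## Working session

There is one attempt and no reset: what is moved stays moved. The work goes in short steps, Python scripts to look and compute and a tool call to move; the robot and the scene stay as the last step left them, time stands still between calls to the robot, and variables do not carry over. Pictures are saved under pics/ and viewed, and the job is handed in when it is done.

Besides the shell and the picture viewer there is one more tool, called as a command line: name --pt "numbers of a row" for each row, then --argument value for the rest. step_arm: Moves the arm, as the interface text tells. Its arguments: {"type":"object","properties":{"motion":{"type":"array","items":{"type":"array","items":{"type":"number"}}}},"required":["motion"]}

```bash
ls; mkdir -p pics; python3 - <<'E'
from plant import monitor, eyes, manip
import cv2
s=monitor.state(); print(s)
for n in ("side","top","wrist"):
    f=eyes.grab_frame(n); cv2.imwrite(f"pics/{n}0.png",f["pixels"][:,:,::-1])
    print(n,{k:v for k,v in f.items() if k!="pixels"})
    for t in ["basket","basket_handle","hook_seat","vase","vase_foot","vase_neck","lens","wheel","stand","camera","board"]:
        r=eyes.pinpoint(t,n); print(t,[(x["p"],x["uv"]) for x in r[:3]])
E
```

```text
pics
{'time': 0.0, 'joint_pos': array([-1.25404017e+00,  5.33509202e-02,  1.61430147e+00,  1.38130159e-05,
        1.47597425e+00, -1.18954346e-01]), 'joint_vel': array([ 4.85673178e-05, -1.22257248e-03, -2.08450427e-03,  2.01180581e-04,
        1.06332203e-03,  7.11071010e-04]), 'joint_efforts': array([ 9.12277992e-04, -3.93672967e+01, -3.70181000e+01, -2.10473668e-04,
        6.91032823e-03, -9.21115770e-06]), 'tool_pos': array([ 0.26361983, -0.56600062,  0.23006222]), 'tool_rot': array([-1.01270327e-03,  9.76362890e-01,  2.16135309e-01, -9.35765359e-05]), 'contact_force': array([ 0.52541241, -0.78705294,  0.10692827]), 'ft_torque': array([-0.0301108 , -0.02822339, -0.02391181]), 'gripper_width': 1.0008763793611508}
side {'mtx': array([[509.4064001 ,   0.        , 276.94634929],
       [  0.        , 509.4064001 , 206.33149273],
       [  0.        ,   0.        ,   1.        ]]), 'rvec': array([ 2.42362264, -0.07586231,  0.02374301]), 'tvec': array([-0.46474997,  0.10885875,  1.55455283])}
basket [(0.94, [337.4, 182.3]), (0.77, [288.0, 217.1]), (0.58, [181.4, 171.3])]
basket_handl
[... 1293 characters left out ...]
[435.8, 224.8])]
wrist {'mtx': array([[325.1922621 ,   0.        , 273.37399103],
       [  0.        , 325.1922621 , 206.60266156],
       [  0.        ,   0.        ,   1.        ]]), 'hand_eye': array([[ 1.63407410e-04, -9.65742048e-01, -2.59503893e-01,
         6.58025284e-02],
       [ 9.99999978e-01,  1.92704556e-04, -8.74572114e-05,
         1.53692526e-04],
       [ 1.34468689e-04, -2.59503873e-01,  9.65742058e-01,
        -1.42924795e-01],
       [ 0.00000000e+00,  0.00000000e+00,  0.00000000e+00,
         1.00000000e+00]])}
basket []
basket_handle []
hook_seat []
vase [(0.74, [110.1, 18.7])]
vase_foot [(0.83, [109.9, 19.8])]
vase_neck []
lens []
wheel []
stand []
camera []
board []
```

```bash
python3 - <<'E'
import cv2
for n in ("side","top"):
    im=cv2.imread(f"pics/{n}0.png"); cv2.imwrite(f"pics/{n}0b.png",cv2.resize(im,(800,600),interpolation=cv2.INTER_CUBIC))
E
```

```text
(no output)
```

View pics/side0b.png

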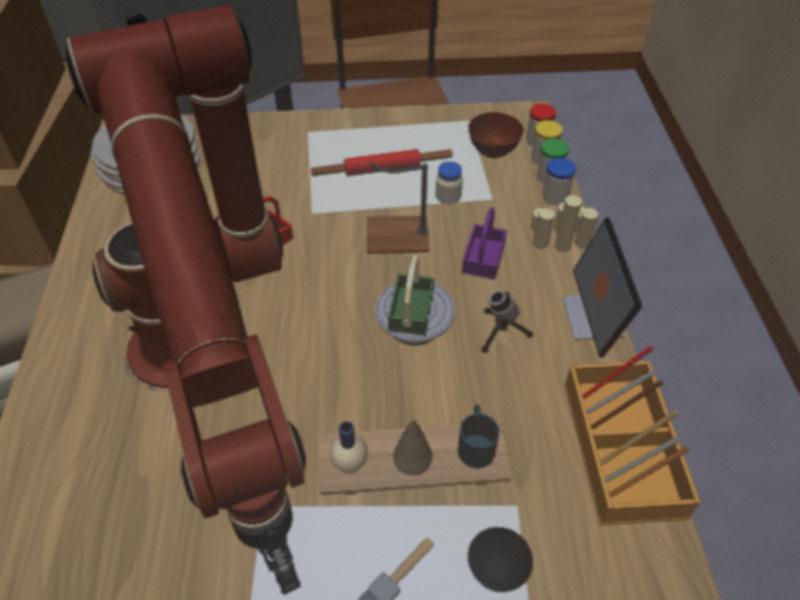

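View pics/top0b.png

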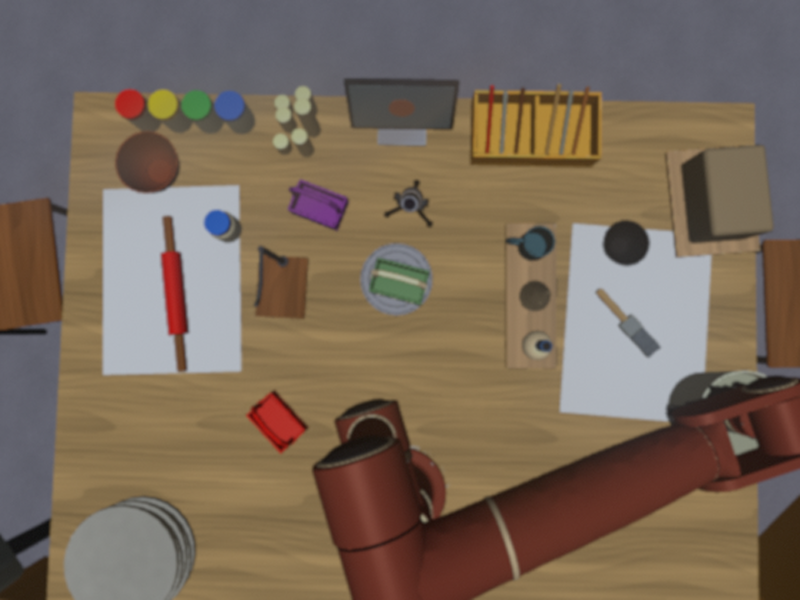

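View pics/wrist0.png

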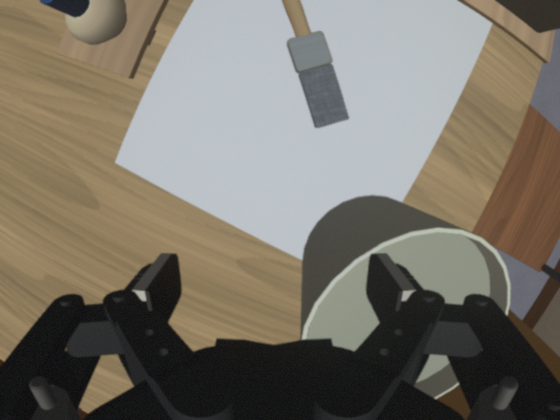

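Side and top views show the green basket on the turntable, the stand up-left of it in the top view, and the vase on the near end of the board. Next I measure.

```bash
cat > h.py <<'E'
from plant import monitor, eyes, manip
import numpy as np, cv2
from scipy.spatial.transform import Rotation as R
def cam(f): return f["mtx"],R.from_rotvec(f["rvec"]).as_matrix(),np.asarray(f["tvec"])
def proj(f,P): return cv2.projectPoints(np.atleast_2d(P).astype(float),np.asarray(f["rvec"]),np.asarray(f["tvec"]),f["mtx"],None)[0][:,0]
def ray(f,uv):
    K,Rm,t=cam(f); d=Rm.T@np.linalg.solve(K,[uv[0],uv[1],1.]); return -Rm.T@t,d/np.linalg.norm(d)
def atz(f,uv,z):
    c,d=ray(f,uv); return c+d*(z-c[2])/d[2]
def tri(fs,uvs):
    A=np.zeros((3,3));b=np.zeros(3)
    for f,uv in zip(fs,uvs):
        c,d=ray(f,uv); M=np.eye(3)-np.outer(d,d); A+=M;b+=M@c
    X=np.linalg.solve(A,b); return X,[proj(f,X)[0]-uv for f,uv in zip(fs,uvs)]
def Tq(s):
    q=s["tool_rot"]; T=np.eye(4); T[:3,:3]=R.from_quat([q[1],q[2],q[3],q[0]]).as_matrix(); T[:3,3]=s["tool_pos"]; return T
def wproj(f,T,P):  # world pts -> wrist px
    C=T@f["hand_eye"]; p=(np.atleast_2d(P)-C[:3,3])@C[:3,:3]
    th=np.arctan2(np.hypot(p[:,0],p[:,1]),p[:,2]); ph=np.arctan2(p[:,1],p[:,0]); K=f["mtx"]
    return np.c_[K[0,2]+K[0,0]*th*np.cos(ph),K[1,2]+K[1,1]*th*np.sin(ph)]
def wray(f,T,uv):
    K=f["mtx"]; d=np.array([uv[0]-K[0,2],uv[1]-K[1,2]])/K[0,0]; th=np.hypot(*d); C=T@f["hand_eye"]
    v=np.array([*(d/max(th,1e-9)*np.sin(th)),np.cos(th)]); return C[:3,3],C[:3,:3]@v
def watz(f,T,uv,z):
    c,d=wray(f,T,uv); return c+d*(z-c[2])/d[2]
E
python3 - <<'E'
from h import *
import pickle
S=eyes.grab_frame("side");T=eyes.grab_frame("top"); pickle.dump((S,T),open("f0.pkl","wb"))
for n,a,b in [("basket",None,None),]: pass
print("hook tri",tri([S,T],[[276.2,117.2],[182.9,198.4]]))
print("hook top z.2", atz(T,[182.9,198.4],.2045))
print("basket", atz(S,[288,217.1],.06), atz(T,[276.5,196.6],.06))
print("handle", tri([S,T],[[288.2,185.6],[278.8,193.8]]))
print("vase foot", atz(S,[242.8,321.5],.02), atz(T,[371.8,240],.02)); print("neck",tri([S,T],[[241.9,302],[380.1,239]]))
print("lens",tri([S,T],[[350,205.6],[288.3,141.7]])); print("cam",atz(S,[351.4,232.6],0),atz(T,[288.4,141.5],0))
print("wheel",atz(S,[292.5,230.1],0),atz(T,[274.1,195.4],0))
print("stand",atz(S,[273.6,166.3],0),atz(T,[197.3,203.],0))
def crop(f,x0,y0,w,h,k,n): cv2.imwrite(n,cv2.resize(f["pixels"][y0:y0+h,x0:x0+w,::-1],(w*k,h*k),interpolation=cv2.INTER_CUBIC))
crop(S,245,105,135,150,4,"pics/c1.png"); crop(T,165,120,180,110,4,"pics/c2.png")
E
```

```text
hook tri (array([0.47911791, 0.29806284, 0.21602987]), [array([-1.00854532,  0.11829025]), array([ 0.00173583, -1.08340394])])
hook top z.2 [0.47685247 0.3010516  0.2045    ]
basket [0.5003287 0.0168485 0.06     ] [0.5019128  0.02556076 0.06      ]
handle (array([0.49825603, 0.01528646, 0.20005884]), [array([-0.24703376,  0.03147807]), array([ 0.00154369, -0.23466632])])
vase foot [ 0.35615721 -0.30270367  0.02      ] [ 0.36410805 -0.30303712  0.02      ]
neck (array([ 0.3644615 , -0.30584296,  0.125782  ]), [array([ 1.96480068, -0.15919789]), array([0.05538542, 1.5626407 ])])
lens (array([ 0.67487321, -0.00957267,  0.12932593]), [array([-0.9337868 ,  0.18405464]), array([ 0.02417181, -0.87015655])])
cam [ 0.69583857 -0.00807103  0.        ] [ 0.70335984 -0.01007278  0.        ]
wheel [0.51486797 0.01340272 0.        ] [0.51146884 0.03562847 0.        ]
stand [0.47234689 0.29905203 0.        ] [0.47856615 0.30470668 0.        ]
```

View pics/c1.png

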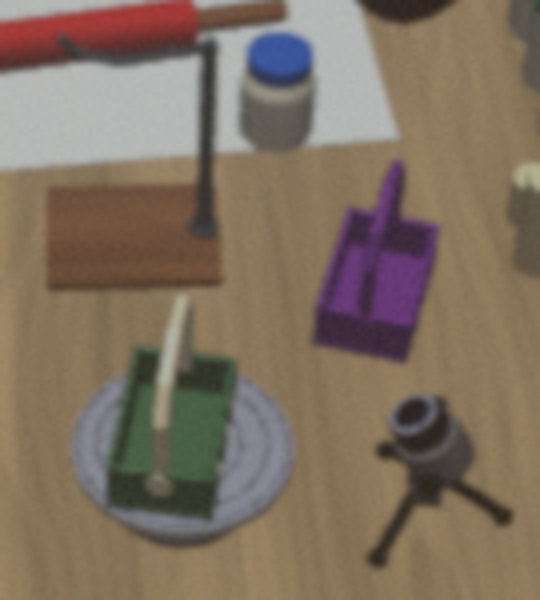

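View pics/c2.png

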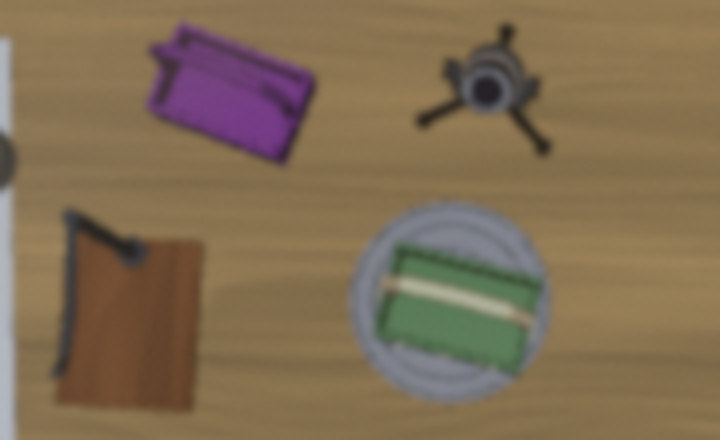

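```bash
cat > fit.py <<'E'
from h import *
import pickle
from scipy.optimize import least_squares
S,T=pickle.load(open("f0.pkl","rb"))
a=lambda u,v:(245+u/4,105+v/4); b=lambda u,v:(165+u/4,120+v/4)
def fit(obs,x0,z0):
    def W(x,P): 
        c,s=np.cos(x[2]),np.sin(x[2]); P=np.array(P)/1000; return [x[0]+c*P[0]-s*P[1],x[1]+s*P[0]+c*P[1],P[2]+z0]
    f=lambda x:np.concatenate([proj(F,W(x,P))[0]-uv for F,P,uv in obs])
    r=least_squares(f,x0,loss="soft_l1"); return r.x,f(r.x).reshape(-1,2),W
st=[(T,(72,0,14),b(135,253)),(T,(72,0,218),b(69,214)),(T,(-44,0,224.5),b(58,374)),(S,(72,0,14),a(203,230)),(S,(72,0,216),a(209,43)),(S,(-44,0,224.5),a(64,40))]
x,r,W=fit(st,[.477,.3,0],0); print("stand",x,r.round(1).tolist())
bk=[(T,(40,62,46),b(398,245)),(T,(40,-62,46),b(542,283)),(T,(-40,-62,46),b(520,374)),(T,(-40,62,46),b(380,338)),
 (S,(-40,62,46),a(137,350)),(S,(40,62,46),a(237,360)),(S,(40,-62,0),a(212,518)),(S,(-40,-62,0),a(108,500))]
x,r,W=fit(bk,[.5,.02,-.26],.06); print("basket",x,r.round(1).tolist()); 
E
python3 fit.py
```

```text
stand [ 0.47673586  0.30233448 -0.02653496] [[-0.4, -0.6], [0.5, 0.3], [0.2, -0.7], [-0.2, -0.4], [-0.1, 0.2], [-0.7, -0.3]]
basket [ 0.4983371   0.01386161 -0.23053356] [[-0.2, -1.5], [1.0, -1.4], [0.3, -0.2], [-1.9, -0.9], [-1.5, -1.5], [-0.4, -0.7], [-0.4, 1.2], [-1.3, 2.1]]
```

step_arm --pt "0.1 0.2 0.16 0 0 0.2 0" --pt "0.2 0.4 0.2 0 0 0.4 0" --pt "0.3 0.6 0.2 0 0 0.6 0" --pt "0.36 0.8 0.2 0 0 0.603 0" --pt "0.36 0.86 0.2 0 0 0.603 0" --pt "0.36 0.86 0.2 0 0 0.603 0" --pt "0.36 0.86 0.2 0 0 0.603 0" --pt "0.36 0.86 0.2 0 0 0.603 0" --pt "0.36 0.86 0.2 0 0 0.603 0" --pt "0.36 0.86 0.2 0 0 0.603 0"

```text
time: 2.9
tool_pos: [0.4444, -0.1339, 0.3323]
tool_rot: [0.001, 0.783, 0.622, 0.001]
contact_force: [-0.0, -0.5, 0.5]
gripper_width: 1.002
```

```bash
python3 - <<'E'
from h import *
import pickle
s=monitor.state(); f=eyes.grab_frame("wrist"); pickle.dump((s,f),open("w1.pkl","wb"))
cv2.imwrite("pics/w1.png",f["pixels"][:,:,::-1]); T=Tq(s); print(s["time"],s["tool_pos"],T[:3,1],T[:3,2],s["joint_pos"])
for n in ["basket","basket_handle","lens","camera","wheel","vase"]: print(n,[(x["p"],x["uv"]) for x in eyes.pinpoint(n,"wrist")[:3]])
print(wproj(f,T,[[.4983,.0139,.19],[.4983,.0139,.06],[.675,-.0096,.129]]))
E
```

```text
2.9 [ 0.44442519 -0.13387982  0.33227578] [ 0.97402069 -0.22645223  0.00175401] [ 1.75034899e-03 -2.16941054e-04 -9.99998445e-01] [-4.53495368e-01 -3.82849203e-01  1.83324957e+00  5.75887120e-04
  1.68952379e+00 -2.24992746e-01]
basket [(0.64, [289.8, 53.2]), (0.36, [239.2, 321.5]), (0.32, [321.3, 266.2])]
basket_handle [(0.92, [297.1, 18.2]), (0.53, [434.0, 37.5]), (0.15, [239.5, 322.1])]
lens [(0.58, [436.0, 38.0])]
camera [(0.86, [413.2, 52.7])]
wheel []
vase [(0.83, [246.9, 287.7])]
[[294.57614609  21.58572933]
 [287.9128553   51.59369759]
 [442.52329895  39.19912288]]
```

View pics/w1.png

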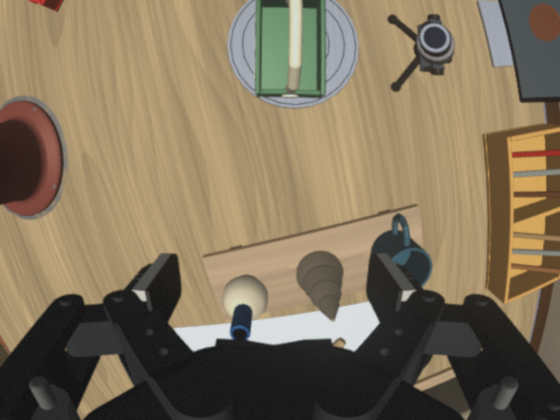

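The wrist view agrees with the fits: basket at about (290,50), camera head (435,38), vase (245,300).

step_arm --pt "0.05 0.12 -0.04 0 0 0 0" --pt "0.097 0.249 -0.1 0 0 0 0" --pt "0.097 0.249 -0.1 0 0 0 0" --pt "0.097 0.249 -0.1 0 0 0 0" --pt "0.097 0.249 -0.1 0 0 0 0" --pt "0.097 0.249 -0.1 0 0 0 0"

```text
time: 3.85
tool_pos: [0.4925, -0.0135, 0.2818]
tool_rot: [0.0, 0.784, 0.62, 0.0]
contact_force: [0.1, 0.8, -0.2]
gripper_width: 0.997
```

```bash
python3 - <<'E'
from h import *
import pickle
s=monitor.state(); f=eyes.grab_frame("wrist"); pickle.dump((s,f),open("w2.pkl","wb"))
T=Tq(s); print(s["time"],s["tool_pos"],T[:3,1],T[:3,2],s["joint_pos"])
for n in ["basket","basket_handle","lens","camera","wheel","hook_seat"]: print(n,[(x["p"],x["uv"]) for x in eyes.pinpoint(n,"wrist")[:3]])
c,sn=np.cos(-.2305),np.sin(-.2305)
B=lambda P:[.4983+c*P[0]-sn*P[1],.0139+sn*P[0]+c*P[1],.06+P[2]]
pts=[B(p) for p in [(0,0,.13),(0,.04,.119),(0,-.04,.119),(0,-.056,.095),(0,.056,.095),(.04,.062,.046),(-.04,.062,.046),(.04,-.062,.046),(-.04,-.062,.046),(0,-.024,.123)]]
im=f["pixels"][:,:,::-1].copy()
for p in wproj(f,T,pts): cv2.circle(im,tuple(int(v) for v in p.round()),2,(0,0,255),-1)
cv2.imwrite("pics/w2.png",im)
E
```

```text
3.85 [ 0.49246201 -0.01352159  0.28184097] [ 9.73054908e-01 -2.30572124e-01  8.00594472e-04] [ 6.85438603e-04 -5.79535592e-04 -9.99999597e-01] [-1.78382818e-01 -2.96873657e-01  1.84917892e+00 -4.48786852e-04
  1.58850999e+00  5.42749053e-02]
basket [(0.79, [274.6, 153.7]), (0.7, [29.3, 40.9])]
basket_handle [(0.6, [275.4, 170.3])]
lens [(0.74, [442.5, 143.2])]
camera [(0.96, [414.5, 135.6])]
wheel []
hook_seat []
```

View pics/w2.png

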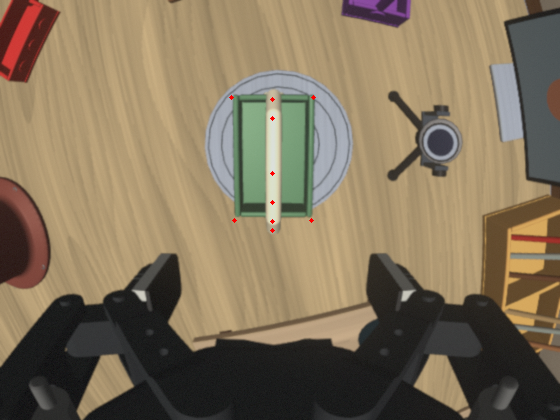

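step_arm --pt "0 0.006 -0.08 0 0 0 0" --pt "0 0.006 -0.16 0 0 0 0" --pt "0 0.006 -0.2 0 0 0 0" --pt "0 0.006 -0.236 0 0 0 0" --pt "0 0.006 -0.236 0 0 0 60" --pt "0 0.006 -0.236 0 0 0 120" --pt "0 0.006 -0.236 0 0 0 180" --pt "0 0.006 -0.236 0 0 0 255" --pt "0 0.006 -0.236 0 0 0 255" --pt "0 0.006 -0.236 0 0 0 255"

```text
time: 5.2
tool_pos: [0.4932, -0.0093, 0.1646]
tool_rot: [0.001, 0.784, 0.621, 0.001]
contact_force: [0.5, 0.2, 3.0]
gripper_width: 0.113
```

step_arm --pt "0 0 0 0 0 0 255" --pt "0 0 0 0 0 0 255" --pt "0 0 0 0 0 0 255"

```text
time: 5.5
tool_pos: [0.4933, -0.0093, 0.1646]
tool_rot: [0.001, 0.784, 0.621, 0.001]
contact_force: [1.8, -0.6, 4.8]
gripper_width: 0.121
```

```bash
python3 - <<'E'
from h import *
f=eyes.grab_frame("wrist");cv2.imwrite("pics/w3.png",f["pixels"][:,:,::-1]); s=monitor.state();print(s["tool_pos"],s["contact_force"],s["gripper_width"])
E
```

```text
[ 0.49327058 -0.00928904  0.16453009] [ 1.41265751 -0.76188845  5.4465284 ] 0.11423920530506612
```

View pics/w3.png

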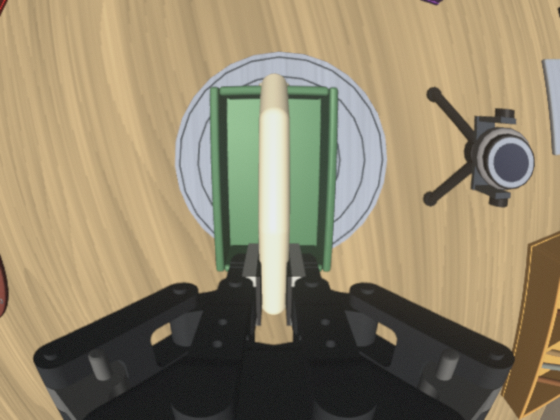

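step_arm --pt "0 0 0.02 0 0 0 255" --pt "0 0 0.06 0 0 0 255" --pt "0 0 0.12 0 0 0 255" --pt "0 0 0.18 0 0 0 255" --pt "0 0 0.24 0 0 0 255" --pt "0 0 0.24 0 0 0 255" --pt "0 0 0.24 0 0 0 255"

```text
time: 6.25
tool_pos: [0.4918, -0.009, 0.2824]
tool_rot: [-0.001, 0.784, 0.621, -0.0]
contact_force: [-0.2, -1.1, -3.2]
gripper_width: 0.12
```

```bash
python3 - <<'E'
from h import *
import pickle
f=eyes.grab_frame("wrist");cv2.imwrite("pics/w4.png",f["pixels"][:,:,::-1]); s=monitor.state();print(s["tool_pos"],s["contact_force"],s["gripper_width"])
S=eyes.grab_frame("side")
for n in ["basket_handle","basket"]: print(n,[(x["p"],x["uv"]) for x in eyes.pinpoint(n,"side")[:4]])
pickle.dump((s,f,S),open("w4.pkl","wb"))
im=S["pixels"][80:280,220:400,::-1]; cv2.imwrite("pics/s4.png",cv2.resize(im,None,fx=3,fy=3,interpolation=2))
T0=pickle.load(open("f0.pkl","rb"))[1]
red=atz(T0,[277*.7,420*.7],.05); print("red",red)
E
```

```text
[ 0.49125099 -0.00886536  0.2810027 ] [-0.99782914  0.33079529 -2.54173143] 0.11783507326054789
basket_handle [(0.98, [289.3, 156.6]), (0.83, [179.0, 141.8]), (0.81, [343.0, 154.3])]
basket [(0.76, [289.4, 190.8]), (0.62, [181.8, 171.1]), (0.56, [336.4, 182.6])]
red [0.16990103 0.29395425 0.05      ]
```

View pics/w4.png

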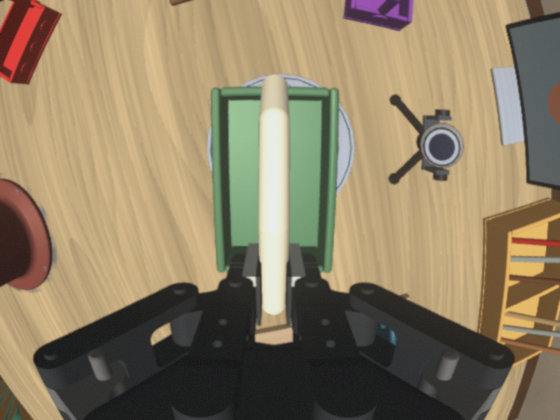

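View pics/s4.png

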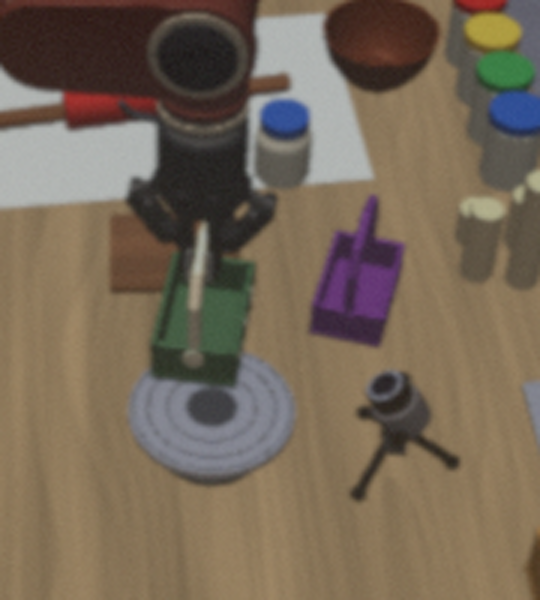

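```bash
python3 - <<'E'
from h import *
import pickle
s,f,S=pickle.load(open("w4.pkl","rb")); T=Tq(s)
g=T[:3,3]-.019*T[:3,2]
yb=np.array([.2285,.9735,0])
pts=[T[:3,3],g]+[g+yb*(a+.0225+.0)+np.array([0,0,z]) for a,z in [(0,.006),(.04,-.005),(-.04,-.005),(.056,-.029),(-.056,-.029),(.056,-.124),(-.056,-.124)]]
print(((proj(S,pts)-[220,80])*3).round())
print(wproj(f,T,pts).round())
E
```

```text
[[199. 274.]
 [200. 259.]
 [204. 236.]
 [210. 215.]
 [196. 277.]
 [212. 223.]
 [193. 309.]
 [211. 294.]
 [192. 380.]]
[[273. 261.]
 [273. 280.]
 [272. 235.]
 [273. 129.]
 [273. 307.]
 [273.  94.]
 [273. 308.]
 [274. 104.]
 [274. 245.]]
```

```bash
python3 - <<'E'
from h import *
import pickle
s,f,S=pickle.load(open("w4.pkl","rb")); s=dict(s); T=Tq(s)
g=T[:3,3]-.019*T[:3,2]
# handle-plane rel heights: crown z ~ g+.006..; rim = crown-.084
zc=g[2]+.006
for uv,z in [((274,75),zc-.025),((273,313),zc-.025),((213,88),zc-.084),((338,88),zc-.084),((219,271),zc-.084),((327,270),zc-.084)]:
    p=watz(f,T,uv,z)-g; print(uv,(T[:3,:3].T@p*1000).round(1))
E
```

```text
(274, 75) [86.   0.6 19. ]
(273, 313) [-30.    0.1  19. ]
(213, 88) [ 87.2 -37.   78.1]
(338, 88) [87.3 40.2 77.8]
(219, 271) [-35.1 -37.5  78.2]
(327, 270) [-34.2  37.5  77.9]
```

step_arm --pt "-0.06 0.05 0 0 0 0.03 255" --pt "-0.12 0.12 0 0 0 0.06 255" --pt "-0.18 0.2 0 0 0 0.1 255" --pt "-0.214 0.28 0 0 0 0.1375 255" --pt "-0.214 0.36 0 0 0 0.1375 255" --pt "-0.214 0.44 0 0 0 0.1375 255" --pt "-0.214 0.51 0 0 0 0.1375 255" --pt "-0.214 0.55 0 0 0 0.1375 255" --pt "-0.214 0.57 0 0 0 0.1375 255" --pt "-0.214 0.57 0 0 0 0.1375 255"

```text
time: 7.45
tool_pos: [0.3848, 0.2763, 0.282]
tool_rot: [-0.0, 0.715, 0.699, -0.001]
contact_force: [-1.0, -0.4, -3.5]
gripper_width: 0.117
```

step_arm --pt "0 0 -0.03 0 0 0 255" --pt "0 0 -0.08 0 0 0 255" --pt "0 0 -0.1 0 0 0 255" --pt "0 0 -0.1 0 0 0 255" --pt "0 0 -0.1 0 0 0 255"

```text
time: 7.95
tool_pos: [0.3855, 0.2754, 0.2334]
tool_rot: [0.0, 0.716, 0.698, 0.0]
contact_force: [0.1, 0.2, -2.5]
gripper_width: 0.115
```

```bash
python3 - <<'E'
from h import *
import pickle
s=monitor.state(); f=eyes.grab_frame("wrist"); T=Tq(s);print(s["time"],s["tool_pos"],T[:3,1],T[:3,2],s["contact_force"],s["gripper_width"])
g=T[:3,3]-.019*T[:3,2]; print("crown est",g+.0262*T[:3,0]+[0,0,.007])
S=eyes.grab_frame("side");U=eyes.grab_frame("top")
for c in("side","top","wrist"):
  for n in ["hook_seat","basket_handle"]: print(c,n,[(x["p"],x["uv"]) for x in eyes.pinpoint(n,c)[:3]])
pickle.dump((s,f,S,U),open("w5.pkl","wb"))
c,sn=np.cos(-.0265),np.sin(-.0265)
H=lambda P:[.4767+c*P[0]-sn*P[1],.3023+sn*P[0]+c*P[1],P[2]]
pts=[H(p) for p in [(-.044,0,.2245),(0,0,.2),(.072,0,.218),(.072,0,.014)]]
im=f["pixels"][:,:,::-1].copy()
for p in wproj(f,T,pts): cv2.circle(im,tuple(int(v) for v in p.round()),2,(0,0,255),-1); print(p)
cv2.imwrite("pics/w5.png",im)
im=S["pixels"][60:220,190:370,::-1]; cv2.imwrite("pics/s5.png",cv2.resize(im,None,fx=4,fy=3.7,interpolation=2))
E
```

```text
7.95 [0.38552989 0.27540745 0.23340722] [ 9.99681672e-01 -2.52297358e-02  1.21414418e-04] [ 1.20037349e-04 -5.60957039e-05 -9.99999991e-01] [ 0.07087212  0.19020476 -2.49693781] 0.11495955370976643
crown est [0.38618863 0.30160017 0.25940583]
side hook_seat [(0.95, [277.2, 118.0])]
side basket_handle [(0.94, [246.1, 106.9]), (0.71, [339.8, 153.9]), (0.65, [176.6, 140.1])]
top hook_seat [(0.84, [181.7, 197.8]), (0.42, [197.9, 200.6])]
top basket_handle [(0.95, [176.2, 227.9]), (0.61, [217.5, 137.1]), (0.53, [287.3, 143.7])]
wrist hook_seat [(0.57, [425.6, 187.1])]
wrist basket_handle [(0.96, [545.3, 247.3]), (0.93, [38.8, 184.7]), (0.71, [272.6, 226.2])]
[366.85015221 197.79344598]
[424.42266464 188.77358799]
[528.51676687 197.36485902]
[410.18860055 157.01456115]
```

View pics/w5.png

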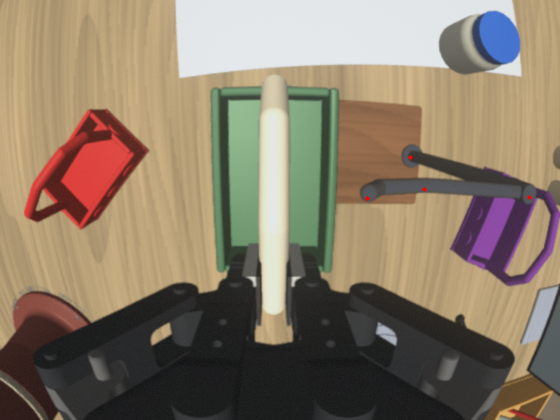

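View pics/s5.png

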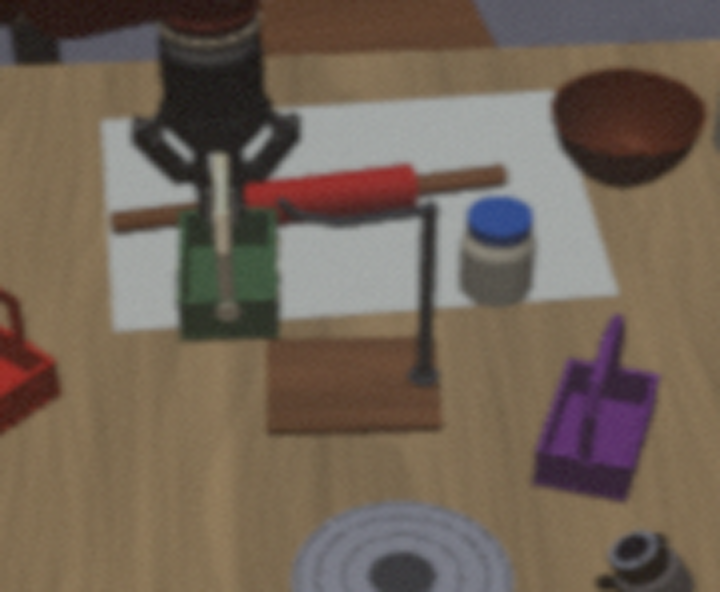

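step_arm --pt "0.03 0.006 0 0 0 0 255" --pt "0.07 0.006 0 0 0 0 255" --pt "0.11 0.006 0 0 0 0 255" --pt "0.15 0.006 0 0 0 0 255" --pt "0.181 0.006 0 0 0 0 255" --pt "0.181 0.006 -0.02 0 0 0 255" --pt "0.181 0.006 -0.05 0 0 0 255" --pt "0.181 0.006 -0.07 0 0 0 255" --pt "0.181 0.006 -0.08 0 0 0 255" --pt "0.181 0.006 -0.08 0 0 0 255"

```text
time: 9.4
tool_pos: [0.4745, 0.2787, 0.1915]
tool_rot: [-0.001, 0.715, 0.699, -0.001]
contact_force: [-0.2, 0.3, -3.2]
gripper_width: 0.122
```

```bash
python3 - <<'E'
from h import *
import pickle
s=monitor.state(); f=eyes.grab_frame("wrist"); T=Tq(s);print(s["time"],s["tool_pos"],T[:3,1],s["contact_force"],s["gripper_width"])
g=T[:3,3]-.019*T[:3,2]; print("crown est",g+.0262*T[:3,0]+[0,0,.007])
S=eyes.grab_frame("side")
cv2.imwrite("pics/w6.png",f["pixels"][:,:,::-1])
im=S["pixels"][80:200,190:340,::-1]; cv2.imwrite("pics/s6.png",cv2.resize(im,None,fx=5,fy=5,interpolation=2))
E
```

```text
9.4 [0.47448695 0.27868021 0.19151049] [ 0.99971333 -0.02379184 -0.0026837 ] [-0.21676355  0.26677435 -3.22305856] 0.121725166958637
crown est [0.47516172 0.30489382 0.2174797 ]
```

View pics/w6.png

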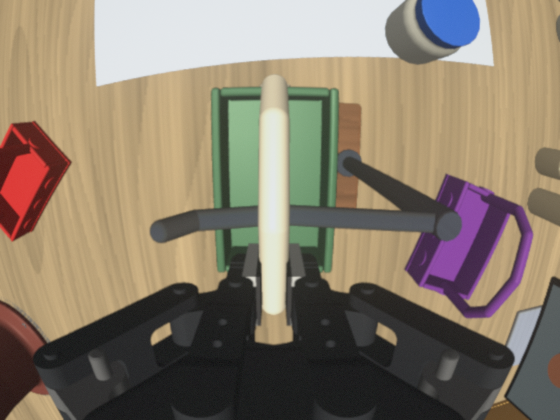

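View pics/s6.png

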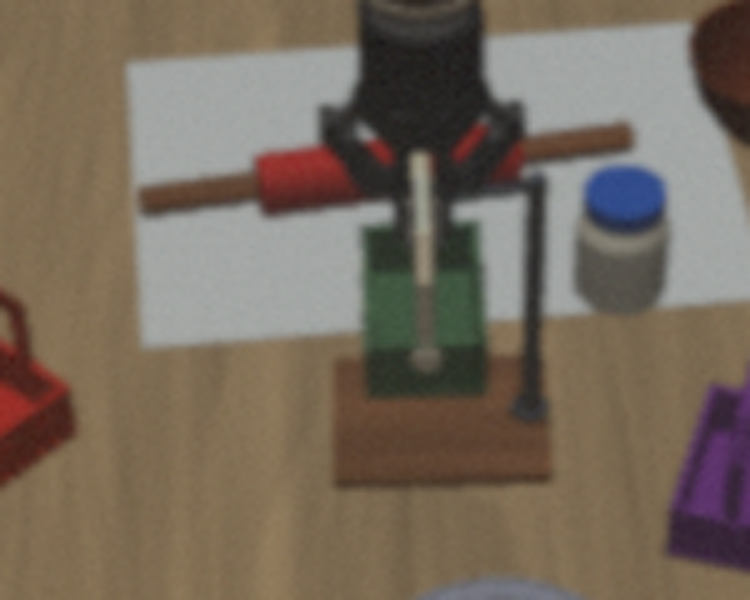

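```bash
python3 - <<'E'
from h import *
s=monitor.state(); f=eyes.grab_frame("wrist"); T=Tq(s)
print(watz(f,T,(255,217),.2),watz(f,T,(292,217),.2),watz(f,T,(160,232),.2245),watz(f,T,(448,225),.218))
g=T[:3,3]-.019*T[:3,2]; print("crown est",g+.0267*T[:3,0]+[0,0,.007], wproj(f,T,g+.0267*T[:3,0]+[0,0,.007]))
E
```

```text
[0.4684552  0.30338927 0.2       ] [0.48467554 0.30300359 0.2       ] [0.43342348 0.30551395 0.2245    ] [0.55081723 0.3028789  0.218     ]
crown est [0.47624362 0.30573824 0.21942134] [[272.50949931 225.47706656]]
```

step_arm --pt "0 -0.004 -0.004 0 0 0 255" --pt "0 -0.004 -0.008 0 0 0 255" --pt "0 -0.004 -0.012 0 0 0 255" --pt "0 -0.004 -0.012 0 0 0 255"

```text
time: 9.95
tool_pos: [0.4756, 0.2768, 0.1869]
tool_rot: [-0.0, 0.716, 0.698, -0.0]
contact_force: [-0.5, 0.1, -2.5]
gripper_width: 0.119
```

step_arm --pt "0 0 -0.004 0 0 0 255" --pt "0 0 -0.004 0 0 0 255"

```text
time: 10.15
tool_pos: [0.4763, 0.2772, 0.186]
tool_rot: [0.0, 0.716, 0.698, 0.001]
contact_force: [-0.1, -0.2, 0.2]
gripper_width: 0.118
```

step_arm --pt "0 0 -0.002 0 0 0 255" --pt "0 0 -0.002 0 0 0 255"

```text
time: 10.35
tool_pos: [0.4764, 0.2773, 0.1855]
tool_rot: [0.0, 0.716, 0.698, 0.001]
contact_force: [-0.3, -0.5, 2.9]
gripper_width: 0.116
```

step_arm --pt "0 0 0 0 0 0 225" --pt "0 0 0 0 0 0 215" --pt "0 0 0 0 0 0 205" --pt "0 0 0 0 0 0 190" --pt "0 0 0 0 0 0 170" --pt "0 0 0 0 0 0 150" --pt "0 0 0 0 0 0 150"

```text
time: 11.05
tool_pos: [0.4757, 0.2769, 0.1841]
tool_rot: [-0.0, 0.716, 0.698, -0.0]
contact_force: [0.3, 0.1, 0.1]
gripper_width: 0.409
```

```bash
python3 - <<'E'
from h import *
s=monitor.state(); f=eyes.grab_frame("wrist"); T=Tq(s);print(s["time"],s["tool_pos"],s["contact_force"],s["gripper_width"])
cv2.imwrite("pics/w7.png",f["pixels"][:,:,::-1])
E
```

```text
11.05 [0.47573491 0.2769031  0.18414087] [0.31226804 0.09626096 0.12834529] 0.40910135578595086
```

View pics/w7.png

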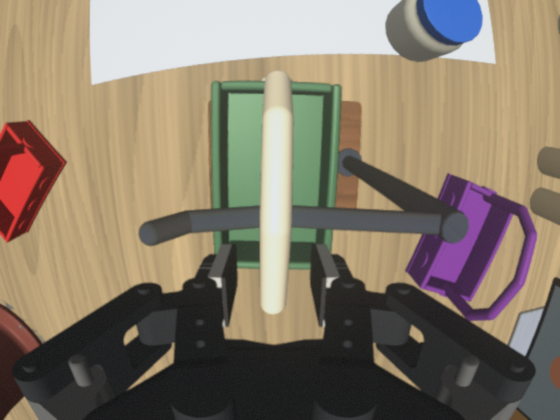

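The basket rests on the hook and the fingers are clear on both sides, so I withdraw straight up.

step_arm --pt "0 0 0.03 0 0 0 150" --pt "0 0 0.08 0 0 0 150" --pt "0 0 0.15 0 0 0 150" --pt "0 0 0.24 0 0 0 100" --pt "0 -0.05 0.3 0 0 0 40" --pt "0 -0.14 0.3 0 0 0 0" --pt "0 -0.24 0.3 0 0 0 0" --pt "0 -0.34 0.3 0 0 0 0" --pt "0 -0.34 0.3 0 0 0 0" --pt "0 -0.34 0.3 0 0 0 0"

```text
time: 12.1
tool_pos: [0.476, 0.106, 0.3357]
tool_rot: [0.0, 0.717, 0.698, 0.001]
contact_force: [-0.7, -0.2, 0.5]
gripper_width: 0.999
```

```bash
python3 - <<'E'
from h import *
import pickle
s=monitor.state(); f=eyes.grab_frame("wrist"); T=Tq(s);print(s["time"],s["tool_pos"],s["contact_force"],s["gripper_width"],T[:3,1],T[:3,2],s["joint_pos"])
S=eyes.grab_frame("side");U=eyes.grab_frame("top")
pickle.dump((s,f,S,U),open("w8.pkl","wb"))
cv2.imwrite("pics/w8.png",f["pixels"][:,:,::-1])
im=S["pixels"][80:200,190:340,::-1]; cv2.imwrite("pics/s8.png",cv2.resize(im,None,fx=5,fy=5,interpolation=2))
im=U["pixels"][110:240,140:320,::-1]; cv2.imwrite("pics/t8.png",cv2.resize(im,None,fx=4,fy=4,interpolation=2))
for c in ("wrist","side","top"):
  for n in ["lens","camera","vase_neck","vase_foot","basket_handle"]: print(c,n,[(x["p"],x["uv"]) for x in eyes.pinpoint(n,c)[:3]])
E
```

```text
12.1 [0.47602027 0.10601293 0.33567294] [-0.72658342 -0.15112726  0.53775509] 0.999293778896083 [ 0.99963748 -0.02685989  0.00185846] [ 1.87628139e-03  6.38403451e-04 -9.99998036e-01] [ 6.60916482e-02 -3.22929231e-01  1.78213517e+00  5.16194903e-04
  1.68047235e+00  9.30111655e-02]
wrist lens [(0.56, [424.5, 262.3])]
wrist camera [(0.84, [404.8, 230.9])]
wrist vase_neck [(0.73, [425.1, 258.9]), (0.3, [294.3, 214.1])]
wrist vase_foot []
wrist basket_handle [(0.92, [31.4, 47.8]), (0.57, [451.3, 86.5])]
side lens [(0.55, [346.7, 207.6])]
side camera [(0.6, [350.0, 231.0])]
side vase_neck [(0.63, [242.9, 302.9])]
side vase_foot [(0.67, [243.8, 322.7]), (0.17, [348.9, 231.2])]
side basket_handle [(0.75, [273.3, 117.0]), (0.55, [339.8, 151.8]), (0.28, [347.9, 231.2])]
top lens [(0.58, [284.4, 142.9]), (0.47, [190.8, 199.7]), (0.15, [124.7, 207.9])]
top camera [(0.76, [288.1, 144.1]), (0.59, [181.6, 199.1])]
top vase_neck [(0.66, [379.7, 241.0])]
top vase_foot [(0.73, [371.6, 240.7]), (0.19, [440.0, 223.4])]
top basket_handle [(0.91, [188.5, 297.3]), (0.72, [212.4, 136.4]), (0.59, [176.4, 200.9])]
```

View pics/s8.png

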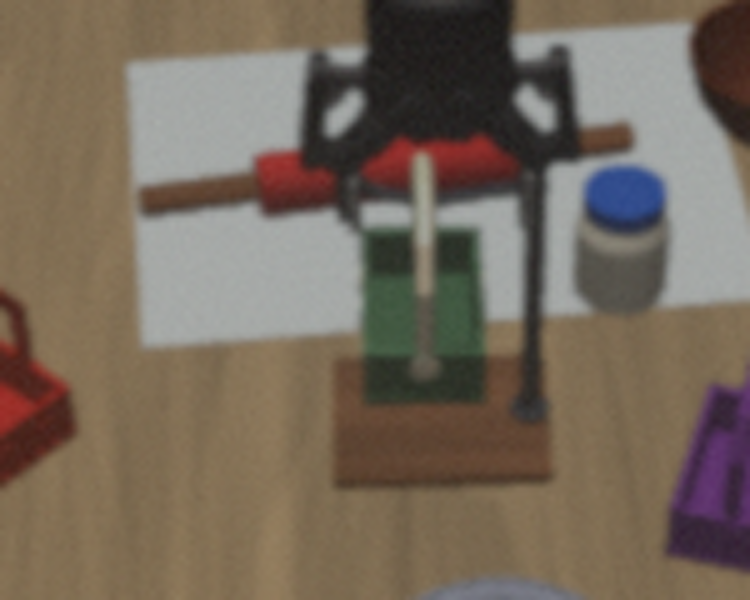

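View pics/w8.png

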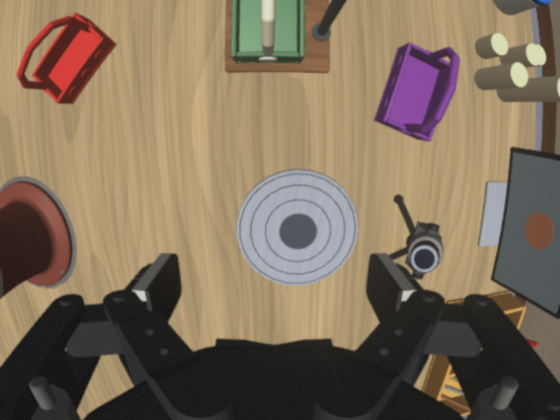

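View pics/t8.png

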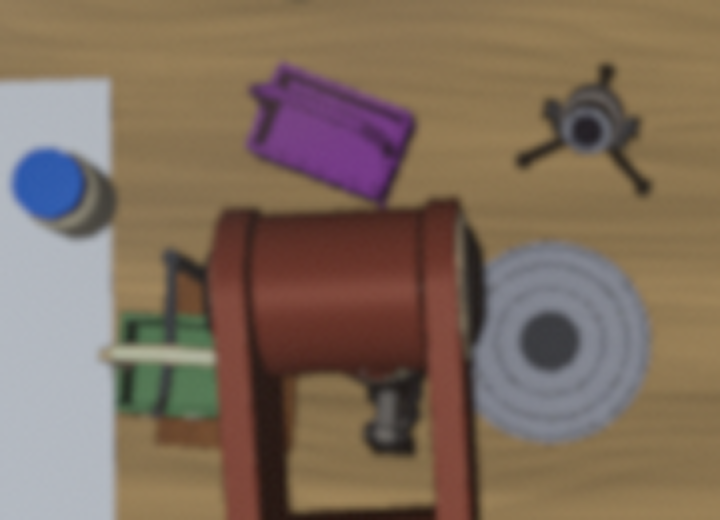

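```bash
python3 - <<'E'
from h import *
import pickle
s8,f8,S8,U8=pickle.load(open("w8.pkl","rb")); s2,f2=pickle.load(open("w2.pkl","rb")); s1,f1=pickle.load(open("w1.pkl","rb"))
s4,f4,_=pickle.load(open("w4.pkl","rb"))
def crop(p,x0,y0,w,h,k): return cv2.resize(p[y0:y0+h,x0:x0+w,::-1],(w*k,h*k),interpolation=cv2.INTER_CUBIC)
a=crop(f8["pixels"],370,180,85,100,4);b=crop(f2["pixels"],380,80,85,100,4)
cv2.imwrite("pics/c8.png",np.hstack([a,b]))
a=crop(S8["pixels"],325,190,60,60,6);b=crop(U8["pixels"],260,115,60,60,6)
cv2.imwrite("pics/c9.png",np.hstack([a,b]))
E
```

```text
(no output)
```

View pics/c8.png

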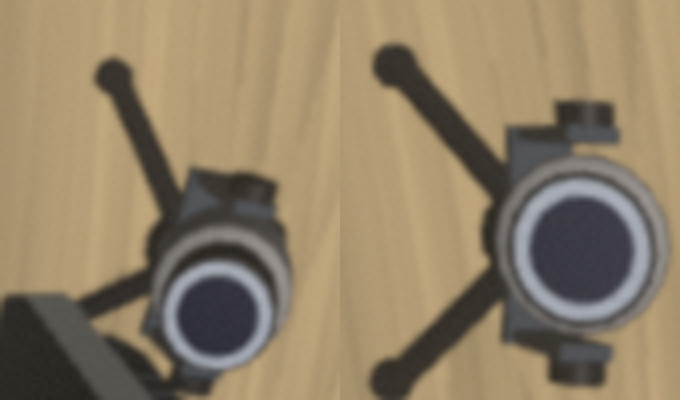

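View pics/c9.png

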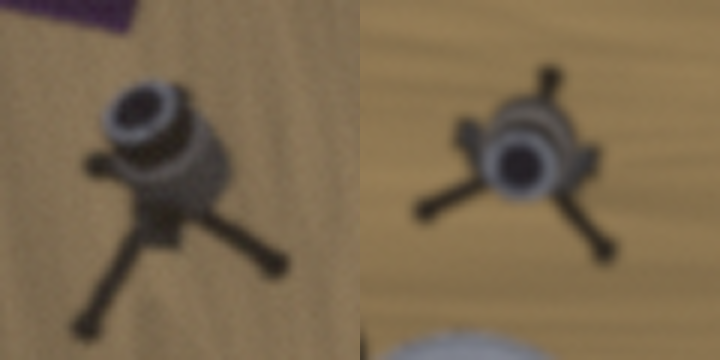

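```bash
cat > lens.py <<'E'
from h import *
import pickle
from scipy.optimize import least_squares
s8,f8,S8,U8=pickle.load(open("w8.pkl","rb")); s2,f2=pickle.load(open("w2.pkl","rb"))
T8,T2=Tq(s8),Tq(s2)
ps=lambda u,v:(325+u/6,190+v/6); pt=lambda u,v:(260+(u-360)/6,115+v/6)
p8=lambda u,v:(370+u/4,180+v/4); p2=lambda u,v:(380+(u-340)/4,80+v/4)
V={'s':lambda P:proj(S8,P)[0],'t':lambda P:proj(U8,P)[0],'8':lambda P:wproj(f8,T8,P)[0],'2':lambda P:wproj(f2,T2,P)[0]}
obsF=[('t',0,pt(550,77)),('t',1,pt(428,212)),('t',2,pt(604,250)),('s',2,ps(87,327)),('s',0,ps(276,264)),('s',1,ps(98,163)),('2',1,p2(395,66)),('2',2,p2(392,380)),('8',1,p8(113,76))]
def foot(x,i):
    a=x[2]+[0,2*np.pi/3,-2*np.pi/3][i]; return [x[0]+.062*np.cos(a),x[1]+.062*np.sin(a),.005]
F=lambda x:np.concatenate([V[c](foot(x,i))-uv for c,i,uv in obsF])
r=least_squares(F,[.7,-.01,-.2],loss="soft_l1"); print("base",r.x,r.fun.reshape(-1,2).round(1).tolist())
obsL=[('t',pt(520,166)),('s',ps(141,109)),('8',p8(217,314)),('2',p2(581,249))]
L=least_squares(lambda X:np.concatenate([V[c](X)-uv for c,uv in obsL]),[.675,-.01,.13]); print("lens",L.x,L.fun.reshape(-1,2).round(1).tolist())
piv=np.array([r.x[0],r.x[1],.08]); d=L.x-piv; n=np.linalg.norm(d); d/=n; print("axis",d,n,"tilt",np.degrees(np.arccos(d[2])),"az",np.degrees(np.arctan2(d[1],d[0])),"base yaw",np.degrees(r.x[2]))
C=(T2@f2["hand_eye"])[:3,3]; e=C-L.x; e/=np.linalg.norm(e); print("ray dir to wrist cam in w2",e, np.degrees(np.arccos(e[2])))
# model fit of base ring(52mm front body) offset: ring center = lens - h*axis
def G(x):
    t,az,h=x; a=np.array([np.sin(t)*np.cos(az),np.sin(t)*np.sin(az),np.cos(t)]); P=L.x-h*a
    return np.concatenate([V['8'](P)-p8(223,295),V['2'](P)-p2(582,244)])
g=least_squares(G,[.6,2.94,.015]); print("ring fit",np.degrees(g.x[:2]),g.x[2],g.fun)
E
python3 lens.py
```

```text
base [ 0.69222056 -0.00769861 -0.20055523] [[-0.1, -0.6], [-0.5, -0.8], [-0.0, -0.5], [-0.2, -0.2], [-0.4, -0.3], [-0.0, 0.1], [-0.1, -0.1], [-0.2, 0.3], [-0.0, 0.3]]
lens [ 0.67493614 -0.00394941  0.1119965 ] [[-0.1, -0.6], [-0.3, 0.1], [-0.1, 0.1], [0.0, -0.0]]
axis [-0.47277744  0.10255117  0.87519412] 0.03655932223652661 tilt 28.93204206710491 az 167.76144352105945 base yaw -11.490968437288862
ray dir to wrist cam in w2 [-0.4658896   0.15117182  0.87183368] 29.32757086579844
ring fit [ 30.64175374 169.4254972 ] 0.02328631740695766 [-0.38276511 -0.05112144  0.30743076 -0.0451441 ]
```

step_arm --pt "0.04 -0.08 -0.06 0 0 0 0" --pt "0.08 -0.16 -0.14 0 0 0 0" --pt "0.12 -0.24 -0.22 0 0 0 0" --pt "0.14 -0.3 -0.28 0 0 0 0" --pt "0.14 -0.3 -0.28 0 0 0 0" --pt "0.14 -0.3 -0.28 0 0 0 0" --pt "0.14 -0.3 -0.28 0 0 0 0"

```text
time: 13.7
tool_pos: [0.5462, -0.0425, 0.1956]
tool_rot: [0.0, 0.716, 0.698, 0.001]
contact_force: [0.3, 0.6, 1.6]
gripper_width: 0.998
```

```bash
python3 - <<'E'
from h import *
import pickle
s=monitor.state(); f=eyes.grab_frame("wrist"); T=Tq(s);print(s["time"],s["tool_pos"],T[:3,1],T[:3,2])
pickle.dump((s,f),open("w9.pkl","wb"))
C=(T@f["hand_eye"])[:3,3]; print("cam",C)
p=wproj(f,T,[.675,-.004,.112])[0]; print(p, eyes.pinpoint("lens","wrist")[:2])
x0,y0=int(p[0])-50,int(p[1])-50; print(x0,y0)
cv2.imwrite("pics/c10.png",cv2.resize(f["pixels"][y0:y0+100,x0:x0+100,::-1],(600,600),interpolation=cv2.INTER_CUBIC))
E
```

```text
13.7 [ 0.54623742 -0.04252233  0.19555012] [ 0.99970644 -0.02419801  0.00121968] [ 1.23017606e-03  4.18720799e-04 -9.99999156e-01]
cam [0.54799541 0.02288103 0.33850415]
[439.7726611  160.02861023] [{'uv': [440.2, 161.6], 'p': 0.72}]
389 110
```

View pics/c10.png

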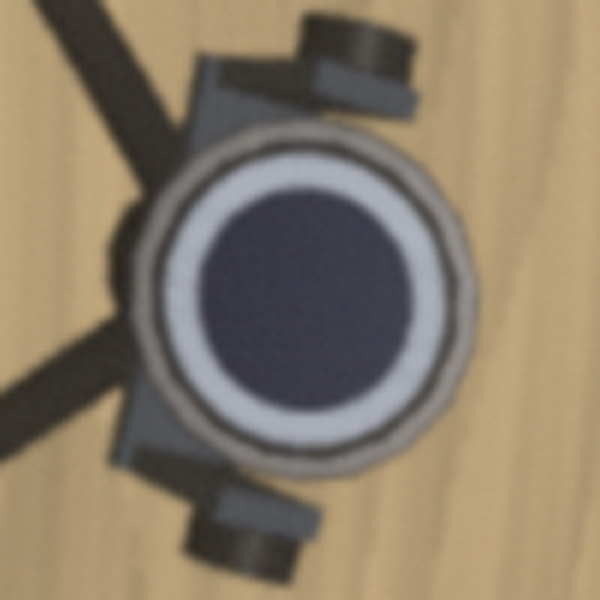

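step_arm --pt "-0.03 -0.03 0.06 0 0 0 0" --pt "-0.08 -0.1 0.14 0 0 0 0" --pt "-0.14 -0.18 0.17 0 0 0 0" --pt "-0.2 -0.27 0.17 0 0 0 0" --pt "-0.26 -0.35 0.17 0 0 0 0" --pt "-0.32 -0.44 0.17 0 0 0 0" --pt "-0.364 -0.525 0.17 0 0 0 0" --pt "-0.364 -0.525 0.17 0 0 0 0" --pt "-0.364 -0.525 0.17 0 0 0 0" --pt "-0.364 -0.525 0.17 0 0 0 0"

```text
time: 14.8
tool_pos: [0.3645, -0.3049, 0.2807]
tool_rot: [0.001, 0.715, 0.699, 0.0]
contact_force: [-0.0, 0.2, -0.3]
gripper_width: 1.002
```

```bash
python3 - <<'E'
from h import *
import pickle
s=monitor.state(); f=eyes.grab_frame("wrist"); T=Tq(s);print(s["time"],s["tool_pos"],T[:3,1],T[:3,2],s["joint_pos"])
pickle.dump((s,f),open("w10.pkl","wb"))
for n in ["vase","vase_foot","vase_neck"]: print(n,[(x["p"],x["uv"]) for x in eyes.pinpoint(n,"wrist")[:3]])
print(eyes.look_for("vase","wrist")[:2])
cv2.imwrite("pics/w10.png",f["pixels"][:,:,::-1])
E
```

```text
14.8 [ 0.36453325 -0.30492698  0.28073458] [ 0.99972355 -0.02342247  0.0020543 ] [ 0.00202457 -0.00129292 -0.99999711] [-8.53767642e-01 -3.43235361e-01  1.88718656e+00  6.76612694e-04
  1.59533645e+00 -8.30324324e-01]
vase [(0.85, [269.3, 174.8]), (0.65, [268.9, 192.3])]
vase_foot []
vase_neck [(0.95, [268.2, 193.5]), (0.35, [421.3, 300.9])]
[{'box': [270.2, 181.6, 56.7, 63.1], 'p': 0.75}]
```

View pics/w10.png

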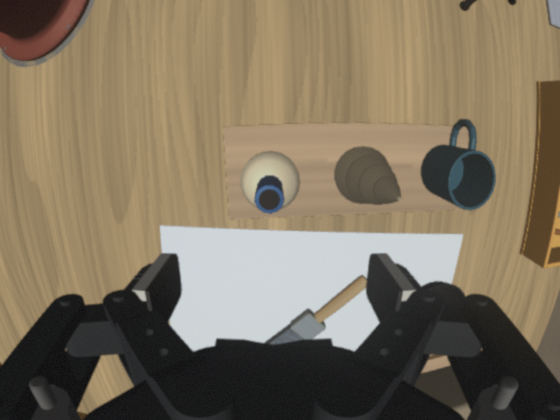

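```bash
python3 - <<'E'
from h import *
import pickle
s,f=pickle.load(open("w10.pkl","rb")); T=Tq(s)
print(watz(f,T,(269.5,197),.144),watz(f,T,(268.2,193.5),.122),watz(f,T,(270.5,181),.054))
S,U=pickle.load(open("f0.pkl","rb"))
def crop(p,x0,y0,w,h,k): return cv2.resize(p[y0:y0+h,x0:x0+w,::-1],(w*k,h*k),interpolation=cv2.INTER_CUBIC)
cv2.imwrite("pics/c11.png",np.hstack([crop(S["pixels"],215,285,60,60,6),crop(U["pixels"],350,215,60,60,6)]))
E
```

```text
[ 0.36166558 -0.30583273  0.144     ] [ 0.36016801 -0.30761962  0.122     ] [ 0.36187719 -0.3082819   0.054     ]
```

View pics/c11.png

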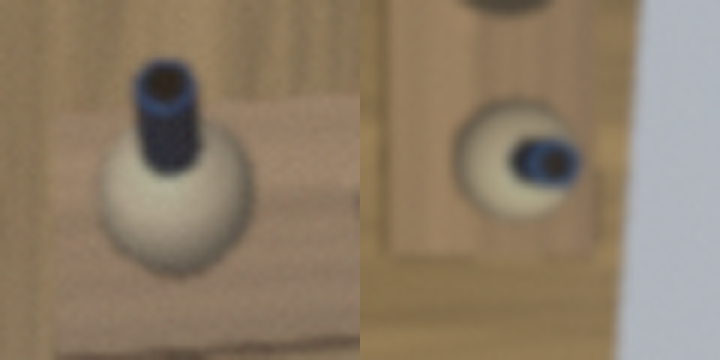

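step_arm --pt "-0.006 -0.004 -0.08 0 0 0 0" --pt "-0.006 -0.004 -0.16 0 0 0 0" --pt "-0.006 -0.004 -0.24 0 0 0 0" --pt "-0.006 -0.004 -0.3 0 0 0 0" --pt "-0.006 -0.004 -0.35 0 0 0 0" --pt "-0.006 -0.004 -0.35 0 0 0 60" --pt "-0.006 -0.004 -0.35 0 0 0 120" --pt "-0.006 -0.004 -0.35 0 0 0 150" --pt "-0.006 -0.004 -0.35 0 0 0 160" --pt "-0.006 -0.004 -0.35 0 0 0 160"

```text
time: 16.05
tool_pos: [0.3615, -0.3083, 0.1058]
tool_rot: [0.001, 0.716, 0.699, -0.0]
contact_force: [0.6, 0.2, 0.2]
gripper_width: 0.371
```

```bash
python3 - <<'E'
from h import *
s=monitor.state(); f=eyes.grab_frame("wrist"); T=Tq(s);print(s["time"],s["tool_pos"],T[:3,2],s["contact_force"],s["gripper_width"])
cv2.imwrite("pics/w11.png",f["pixels"][:,:,::-1])
E
```

```text
16.05 [ 0.36150734 -0.30827796  0.10584841] [ 0.00172671 -0.00203599 -0.99999644] [0.57631901 0.16523675 0.18942058] 0.37077087953115867
```

View pics/w11.png

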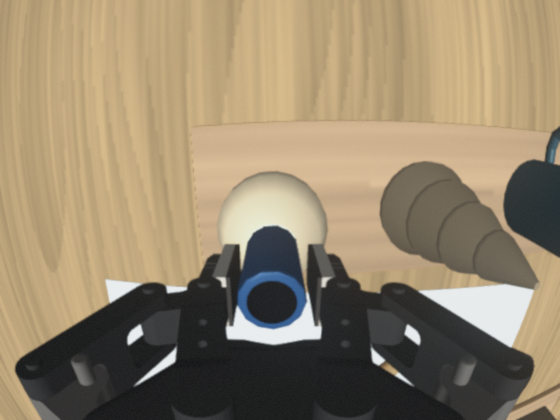

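```bash
python3 - <<'E'
from h import *
s=monitor.state(); f=eyes.grab_frame("wrist"); T=Tq(s)
print(s["tool_pos"],watz(f,T,(272,298),.144),watz(f,T,(272.5,229),.054))
E
```

```text
[ 0.36134416 -0.30812681  0.10552209] [ 0.36117599 -0.30565204  0.144     ] [ 0.36114699 -0.30956938  0.054     ]
```

step_arm --pt "0 0 0 0 0 0 190" --pt "0 0 0 0 0 0 255" --pt "0 0 0 0 0 0 255" --pt "0 0 0 0 0 0 255" --pt "0 0 0 0 0 0 255"

```text
time: 16.65
tool_pos: [0.3611, -0.3081, 0.1051]
tool_rot: [0.001, 0.716, 0.698, -0.0]
contact_force: [-0.9, -0.4, 5.0]
gripper_width: 0.301
```

step_arm --pt "0 0 0.03 0 0 0 255" --pt "0 0 0.08 0 0 0 255" --pt "0 0 0.16 0 0 0 255" --pt "0 0 0.24 0 0 0 255" --pt "0 0 0.32 0 0 0 255" --pt "0 0 0.4 0 0 0 255" --pt "0 0 0.44 0 0 0 255" --pt "0 0 0.44 0 0 0 255" --pt "0 0 0.44 0 0 0 255"

```text
time: 17.55
tool_pos: [0.3606, -0.3071, 0.3232]
tool_rot: [-0.001, 0.716, 0.698, 0.0]
contact_force: [0.3, 0.2, -3.3]
gripper_width: 0.302
```

```bash
python3 - <<'E'
from h import *
import pickle
s=monitor.state(); f=eyes.grab_frame("wrist"); T=Tq(s);print(s["time"],s["tool_pos"],T[:3,:3],s["contact_force"],s["gripper_width"],s["joint_pos"])
S=eyes.grab_frame("side");U=eyes.grab_frame("top")
pickle.dump((s,f,S,U),open("w12.pkl","wb"))
cv2.imwrite("pics/w12.png",f["pixels"][:,:,::-1])
cv2.imwrite("pics/s12.png",cv2.resize(S["pixels"][:,:,::-1],(800,600)))
for c in("wrist","side"): print([(n,[(x["p"],x["uv"]) for x in eyes.pinpoint(n,c)[:2]]) for n in ("vase_foot","vase_neck")])
print(proj(S,[T[:3,3]+T[:3,2]*.086,T[:3,3]-T[:3,2]*.016]))
E
```

```text
17.55 [ 0.36056337 -0.30714833  0.32324313] [[ 2.41975082e-02  9.99706882e-01 -7.93881701e-04]
 [ 9.99706486e-01 -2.41965361e-02  1.21202639e-03]
 [ 1.19246194e-03 -8.22976704e-04 -9.99998950e-01]] [ 0.26874756  0.23342436 -3.30430486] 0.3018791312683355 [-8.62984524e-01 -3.54887239e-01  1.82690495e+00  1.85778156e-04
  1.67101198e+00 -8.38766673e-01]
[('vase_foot', []), ('vase_neck', [(0.56, [271.4, 276.0])])]
[('vase_foot', [(0.75, [234.5, 275.3])]), ('vase_neck', [(0.76, [236.8, 252.7])])]
[[239.67076969 277.73541149]
 [236.97037888 251.99179681]]
```

View pics/w12.png

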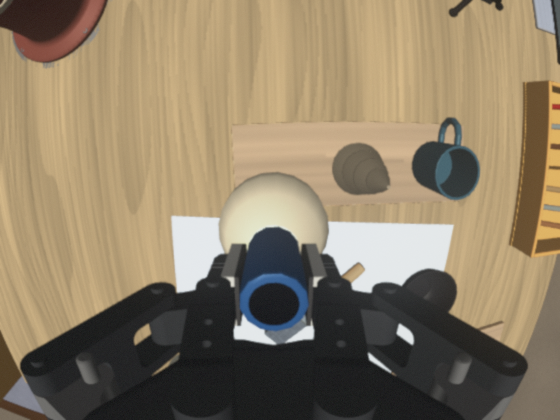

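View pics/s12.png

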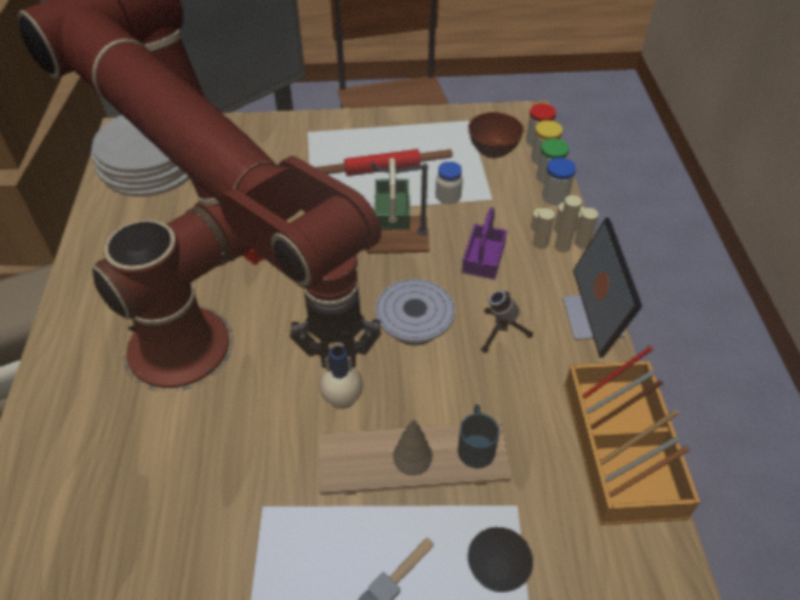

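```bash
cat > goal.py <<'E'
from h import *
import sys
L=np.array([.675,-.004,.112]); t,az=np.radians(30),np.radians(168.2)
a=np.array([np.sin(t)*np.cos(az),np.sin(t)*np.sin(az),np.cos(t)])
s=monitor.state(); T=Tq(s); h=.0855
goal=L+(.12+h)*a
z=T[:3,2]; ax=np.cross(z,-a); ang=np.arctan2(np.linalg.norm(ax),z@-a); rv=ax/np.linalg.norm(ax)*ang
print("shift",((goal-T[:3,3])/.5).round(4),"turn",(rv/1.5).round(4),"angle err",np.degrees(ang))
foot=T[:3,3]-h*(-z); foot=T[:3,3]+h*z; d=foot-L; print("foot",foot,"along",d@a,"lateral",np.linalg.norm(d-(d@a)*a),s["time"],s["contact_force"],s["gripper_width"],s["joint_pos"].round(3))
E
python3 goal.py
```

```text
shift [ 0.4277  0.6485 -0.0661] turn [-0.0724 -0.3426 -0.0005] angle err 30.09689397932943
foot [ 0.36045182 -0.30711215  0.23750718] along 0.2316502678300403 lateral 0.3910341921362238 17.9 [-0.54988411 -0.20050404 -2.92935288] 0.30050858971550565 [-0.863 -0.354  1.827  0.     1.671 -0.839]
```

step_arm --pt "0.03 0.05 0.02 0 0 0 255" --pt "0.07 0.12 0.03 0 0 0 255" --pt "0.12 0.2 0.03 -0.01 -0.05 0 255" --pt "0.17 0.28 0.03 -0.02 -0.1 0 255" --pt "0.22 0.36 0.03 -0.03 -0.16 0 255" --pt "0.27 0.44 0.03 -0.045 -0.22 0 255" --pt "0.31 0.52 0.02 -0.06 -0.28 0 255" --pt "0.35 0.6 0.02 -0.0724 -0.3426 0 255" --pt "0.378 0.658 0.02 -0.0724 -0.3426 0 255" --pt "0.378 0.658 0.02 -0.0724 -0.3426 0 255"

```text
time: 18.9
tool_pos: [0.5495, 0.0253, 0.3326]
tool_rot: [0.214, 0.689, 0.677, 0.144]
contact_force: [0.1, -0.5, -3.0]
gripper_width: 0.301
```

step_arm --pt "0 0 0 0 0 0 255" --pt "0 0 0 0 0 0 255" --pt "0 0 0 0 0 0 255"

```text
time: 19.2
tool_pos: [0.5497, 0.0203, 0.3343]
tool_rot: [0.216, 0.692, 0.674, 0.144]
contact_force: [1.5, 0.2, -2.7]
gripper_width: 0.301
```

```bash
python3 goal.py; python3 - <<'E'
from h import *
f=eyes.grab_frame("wrist");S=eyes.grab_frame("side")
cv2.imwrite("pics/w13.png",f["pixels"][:,:,::-1]);cv2.imwrite("pics/s13.png",cv2.resize(S["pixels"][:,:,::-1],(800,600)))
E
```

```text
shift [ 0.0495 -0.0065 -0.0886] turn [0.0015 0.0006 0.0008] angle err 0.1510592821741656
foot [0.5915967  0.01133346 0.26029082] along 0.17081181497915957 lateral 0.0021714910454008083 19.2 [ 1.45122536  0.16117935 -2.74091169] 0.30075308269178314 [-0.06  -0.508  1.979 -0.082  1.152 -0.02 ]
```

View pics/w13.png

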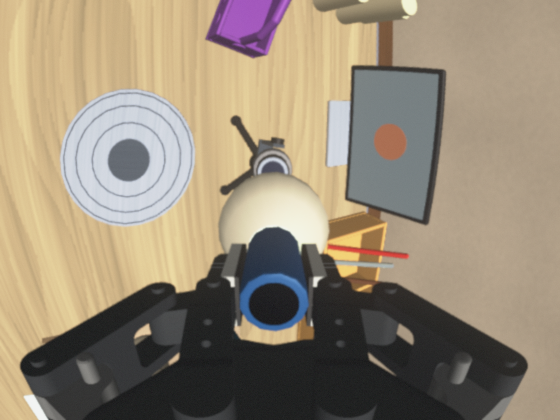

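View pics/s13.png

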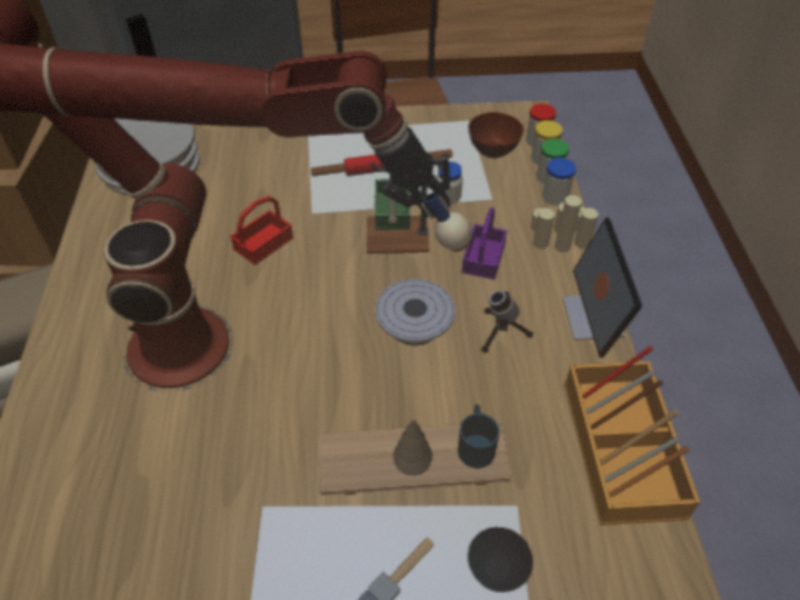

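Orientation is within 0.2° of the goal, so I make the last 5 cm along the axis.

step_arm --pt "0.01 -0.002 -0.02 0 0 0 255" --pt "0.025 -0.004 -0.045 0 0 0 255" --pt "0.04 -0.006 -0.07 0 0 0 255" --pt "0.0495 -0.0065 -0.0886 0 0 0 255" --pt "0.0495 -0.0065 -0.0886 0 0 0 255" --pt "0.0495 -0.0065 -0.0886 0 0 0 255" --pt "0.0495 -0.0065 -0.0886 0 0 0 255" --pt "0.0495 -0.0065 -0.0886 0 0 0 255"

```text
time: 20.1
tool_pos: [0.5748, 0.0183, 0.2911]
tool_rot: [0.216, 0.691, 0.674, 0.145]
contact_force: [0.1, -0.5, -1.7]
gripper_width: 0.305
```

```bash
python3 goal.py; python3 - <<'E'
from h import *
import pickle
s=monitor.state();T=Tq(s)
f=eyes.grab_frame("wrist");S=eyes.grab_frame("side");U=eyes.grab_frame("top")
pickle.dump((s,f,S,U),open("w14.pkl","wb"))
cv2.imwrite("pics/w14.png",f["pixels"][:,:,::-1])
for c in("side","top"):
  for n in("lens","vase_foot","vase_neck","basket_handle"): print(c,n,[(x["p"],x["uv"]) for x in eyes.pinpoint(n,c)[:2]])
F=T[:3,3]+.0855*T[:3,2]; L=np.array([.675,-.004,.112])
print(proj(S,[L,F,T[:3,3]-.019*T[:3,2]]),proj(U,[L,F,T[:3,3]-.019*T[:3,2]]))
x0,y0=230,100
im=cv2.resize(S["pixels"][y0:y0+150,x0:x0+160,::-1],None,fx=4,fy=4,interpolation=2).copy()
for p in proj(S,[L,F,T[:3,3]-.0385*T[:3,2]]): cv2.circle(im,tuple(int(v) for v in ((p-[x0,y0])*4).round()),3,(0,0,255),-1)
cv2.imwrite("pics/s14.png",im)
E
```

```text
shift [-0.0008 -0.0025 -0.0023] turn [0.001  0.002  0.0003] angle err 0.19233035789179967
foot [0.61690028 0.00938856 0.21719559] along 0.12090696779038364 lateral 0.0015647106494281612 20.1 [ 0.1423095  -0.48823828 -1.73348293] 0.3048990044524594 [-0.062 -0.427  1.994 -0.084  1.054 -0.016]
side lens [(0.78, [347.3, 207.3]), (0.18, [265.3, 115.4])]
side vase_foot [(0.92, [326.7, 178.9]), (0.5, [276.3, 115.7])]
side vase_neck [(0.86, [313.4, 156.9]), (0.19, [271.4, 113.6])]
side basket_handle [(0.71, [271.0, 117.5]), (0.67, [177.2, 141.3])]
top lens [(0.54, [287.9, 143.2])]
top vase_foot [(0.51, [369.8, 204.3])]
top vase_neck [(0.48, [280.0, 164.0]), (0.22, [121.7, 205.4])]
top basket_handle [(0.74, [214.7, 137.3]), (0.73, [179.3, 198.9])]
[[348.20514938 208.24202556]
 [330.6316072  180.94466033]
 [313.49750134 155.36722978]] [[286.56600975 142.02036695]
 [281.66594016 153.07570653]
 [276.88768037 164.93341663]]
```

View pics/s14.png

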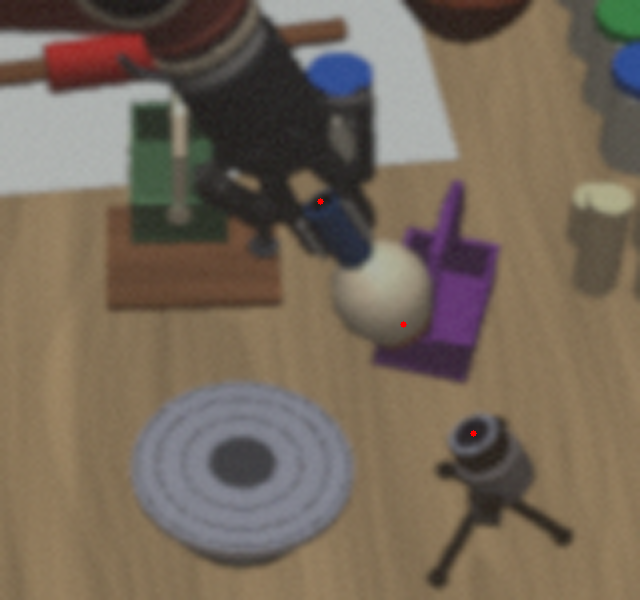

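View pics/w14.png

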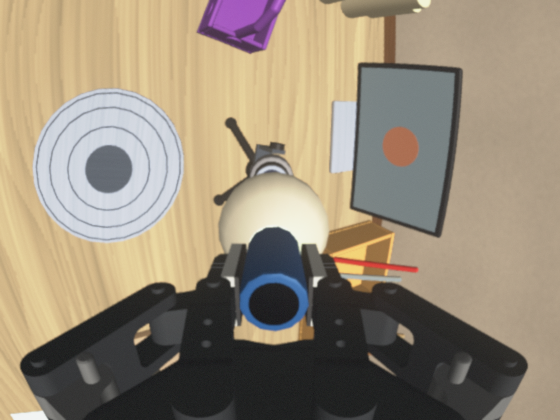

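step_arm --pt "0 -0.002 -0.002 0 0 0 255" --pt "0 -0.002 -0.002 0 0 0 255" --pt "0 -0.002 -0.002 0 0 0 255" --pt "0 -0.002 -0.002 0 0 0 255" --pt "0 -0.002 -0.002 0 0 0 255"

```text
time: 21.15
tool_pos: [0.5746, 0.0172, 0.289]
tool_rot: [0.216, 0.691, 0.675, 0.144]
contact_force: [-0.2, -0.5, -2.5]
gripper_width: 0.299
```

```bash
python3 goal.py; python3 - <<'E'
from h import *
S=eyes.grab_frame("side"); im=S["pixels"][85:185,220:340,::-1]; cv2.imwrite("pics/s15.png",cv2.resize(im,None,fx=5,fy=5,interpolation=2))
E
```

```text
shift [-0.0003 -0.0004  0.0019] turn [0.0009 0.0009 0.0004] angle err 0.1151775018984407
foot [0.61653754 0.00833304 0.2150432 ] along 0.11911255535047763 lateral 0.0002515065505928153 21.15 [-0.23271885 -0.54793944 -2.52489685] 0.2985633323852807 [-0.064 -0.426  1.997 -0.083  1.052 -0.018]
```

View pics/s15.png

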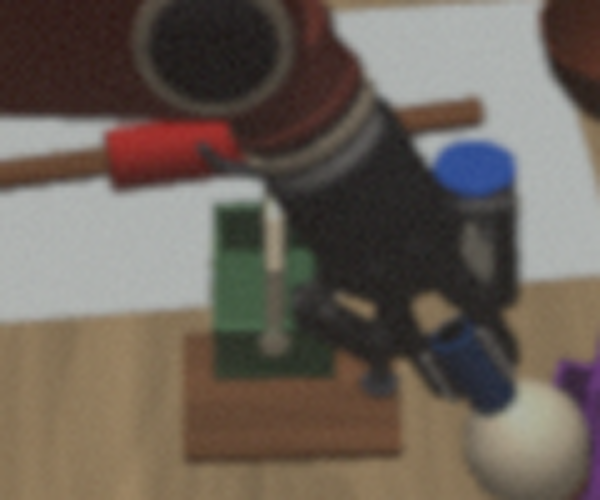

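The basket still hangs on the hook at about (270,250) in the crop. The vase is held steady in front of the lens.

```bash
python3 -c "
from plant import manip
print(manip.job_done())"
```

```text
the job is handed in; nothing more can be done
None
```

I hung the green basket by the middle of its handle on the stand's hook. Then I lifted the vase off the board by its neck and handed the job in at about 21 s, with the arm still holding it up to the camera.

**Basket:** After I let go, the hand read no load. Later side views show the basket hanging over the stand's foot at the hook, unmoved since release. It settled with a slight twist about the hook.

**Vase:** By my measurements, the foot is 119 mm from the lens along its axis and under 1 mm off centre. It faces the lens to within about 0.1° of the axis I worked out. I put that axis at 30° off vertical; four estimates from the pictures gave 28.9° to 30.6°, so about 1° of doubt remains. The wrist camera can't see the foot, so these figures assume the vase has not slipped or tilted in the grip. The side view agrees with that: the vase lies along the expected line to within about a pixel.

**Disagreements:**
- The network's side-view mark for the foot was about 4 pixels from my computed position.
- In the last top view, the arm hid the vase and the network reported its foot back near the board. I disregarded that.

I saw no contact with the camera or the other pots, and the wrist readings I took stayed within about 6 N.

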